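Fit the right rib into the channel and clamp it for tacking

ROBOT

A 6-joint arm with a two-finger parallel gripper is mounted at the origin on the work surface. World frame = base frame: x ahead of the robot, y to its left, z up, the work surface at z = 0. Lengths are in m, angles in degrees, forces in N, time in s.
With the tool pointing down it reaches from about 0.375 to 0.9 m from the base axis. Payload 3.1 kg.
Tool frame: the origin (TCP) lies at the very end of the fingers, on their centre line; the grasp point (between the pads) lies 19 mm behind it; y points along the fingers, x is the direction in which the jaws open and shut, and the axes are right-handed (so a half turn about y gives the same grasp; the last joint's range is limited). The gripper opens to 85 mm and grips with 20 to 120 N. Pads are 22 mm wide; open, the fingers measure 114 mm over their backs; the gripper's body (76 mm by 85 mm) begins 54 mm behind the grasp point. The pads swing forward as they close: fully open they stand 13 mm farther back than shut.
Start: joints at [61.45, 30.224, 82.088, -0, 67.689, -10.227], TCP at [0.196, 0.593, 0.231] pointing down, gripper open.
Joint ranges: [-176.69, 176.69], [-43.24, 126.21], [12.49, 139.97], [-82, 262], [0, 151.66], [-163.58, 163.58]. Speed limits (degrees/s): [159.86, 159.86, 180, 180, 180, 180].

INTERFACE

Orientations are given as [roll, pitch, yaw] about the fixed x, y, z axes, in that order (R = Rz(yaw) Ry(pitch) Rx(roll)).
In Python, from bench import readout, cams, manip gives the robot as it stands. The module is installed in compiled form; this text tells all that it offers.
- The arm moves only by the tool drive_tool, never from a script. Its argument "rows" is text: rows parted by semicolons, each of 5 numbers parted by spaces: the opening, from 0 (shut) to 1 (fully open), then the shift along the tool's x, y, z in m, then the turn about the tool's y in degrees. In form: grip dx dy dz twist; .... A call has 1 to 10 rows; each row is the pose to reach, as a shift and turn from the pose measured when the call began, along the tool's axes at that moment; what a row does not reach only later rows make up. A row lasts 1/12 s, in which the tool goes at most 41.7 mm and 7.16 degrees, less where a joint would pass 70% of its speed; a pose out of reach is approached as far as the arm can. A call with a gripper value outside its range is refused whole. The fingers move at their own pace and stop on an object; the grip force is fixed at half the most. Time passes only in rows, so rows that repeat a pose let the fingers close. It gives the time, the measured TCP pose, the force and the opening at its end, in the units of the state.
- readout.read_state(): the state, without advancing time (a new reading comes with each control period).
- cams.grab_frame(name): name is "scene" or "top"; returns a dict with "frame" (384x512x3 uint8, blue, green, red), "range_z" (384x512 float32, m along the optical axis (not along the pixel's ray), 0 where there is no reading), "camera_matrix" (3x3 intrinsics, pixels), "k1" (the pictures are not rectified: a ray, as slopes to the right and down, at radius r is drawn at 1 + k1 r^2 times it, then the intrinsics apply), "camera_from_world" (4x4, takes a point from world to camera coordinates). Camera axes: x right, y down, z forward; pixel columns grow to the right and rows downward; lengths in m; the calibration is good to about 2 mm. A picture is of the moment at which its call begins.
- manip.close_job(): hands the job in, once; it reports no verdict.
The state is a dict: "time": time; "q": joint angles; "joint_vel": joint speeds; "joint_torque": joint torques, N m; "eef_pos": TCP position; "tcp_rot": TCP orientation; "wrist_force": force on the tool from outside, world axes, zero at the start; "ft_torque": the same for the moment, N m; "width": finger opening in m.
Only numpy, scipy, OpenCV 4.12 (cv2) and the standard library are available. Lean on these libraries where they do the work, as an engineer would, in place of code of your own. Each camera call takes 0.05 s, during which the arm holds its last target. There are 200 camera calls.

TASK

One of the four steel ribs leaning in the rack is the right size for the channel on the welding fixture: it fills the channel from flange to flange with only a few millimetres of play and comes flush with the flange tops. Stand that rib upright in the channel, clipped corners down, square across it and close against the stop block, let go of it, and then push the toggle clamp's handle fully over so that its rubber tip holds the rib tight against the stop. Leave the other three ribs in the rack and do not disturb the other things on the table.

Things in the scene. Friction and masses are not known exactly. Their poses are not given: they have to be found in the camera images.
- fixture: Welding fixture, fixed to the table: aluminium base plate 360 x 190 x 12 mm with a channel, a stop block and a push-type toggle clamp. Origin on the table, x along the channel from the clamp towards the stop, z up; the plate spans x -160 to 200, y +-95 mm. Four 16 mm pins beside the channel reach z 52 mm; clamp foot and cheeks lie at x -135 to -50 mm, |y| below 32, up to z 69 mm
- channel_end (a point): on the web's middle line at the channel's open end by the clamp (fixture x -10, y 0, z 18 mm; fixture axes). The channel is a folded steel U, open upwards, 200 mm long from here along +x: 124 mm clear between its flanges (y -62 to 62 mm), flanges 6 mm thick, their tops 80 mm above the web (z 98 mm)
- stop_face (a point): top middle of the stop block's face that looks to the clamp (fixture x 60, y 0, z 54 mm; fixture axes). The steel block stands on the web in the middle of the channel, 36 mm high, 60 mm wide (y), 30 mm long (x)
- rib_seat (a point): where the middle of the right rib's lower edge belongs: on the web, half a rib (4 mm) before the stop's face (fixture x 56, y 0, z 18 mm; fixture axes)
- tip_front (a point): front of the clamp's rubber tip (20 mm diameter, on a 12 mm spindle along the channel's middle line, 16 mm above the web). At fixture x 20.5 mm with the handle at 0; closing moves it 34 mm towards the stop. The tip is sprung: it gives a few mm and presses an 8 mm rib on the stop with about 15 N; a rib standing a little off the stop is pushed up to it
- handle_pivot (a point): pivot of the clamp handle (fixture x -95, y 0, z 60 mm; fixture axes). The handle turns about the fixture's y axis through this point
- handle_end (a point): point on the handle's middle line, 100 mm from its pivot. The handle is a straight bar in the fixture's x-z plane: steel, 12 mm thick and 24 mm wide, for the first 48 mm from the pivot, then a round black grip of 22 mm diameter whose rounded end is 117 mm from the pivot
- clamp_handle (a joint): angle of the clamp handle, rad: 0 = open, leaning 0.35 rad back from upright, away from the stop; 1.48 = fully over and locked, leaning 1.13 rad forward over the spindle. Friction (about 0.45 N m) keeps it where it is left; pushing its end takes 4 to 10 N
- rack: Rack fixed to the table: grey base 300 x 130 x 8 mm, origin under its middle. Four places at x -90, -30, 30, 90 mm hold one rib each, leaning 30 deg from upright with the top towards rack -x, width along y, middle within 8 mm of y 0. Each place: a 10 mm bar along y before the rib's foot, and behind the rib two 8 mm posts at y +-28 mm along its lower 50 mm, free between
- rib_a: steel rib: flat plate 104 mm wide, 80 mm high, 8 mm thick, about 0.51 kg, its two lower corners clipped 14 mm at 45 degrees. Origin: middle of its lower edge; x = through the thickness, y = along the width, z = up the height towards the square-cornered top edge
- rib_b: steel rib: flat plate 120 mm wide, 80 mm high, 8 mm thick, about 0.59 kg, its two lower corners clipped 14 mm at 45 degrees. Origin: middle of its lower edge; x = through the thickness, y = along the width, z = up the height towards the square-cornered top edge
- rib_c: steel rib: flat plate 136 mm wide, 80 mm high, 8 mm thick, about 0.67 kg, its two lower corners clipped 14 mm at 45 degrees. Origin: middle of its lower edge; x = through the thickness, y = along the width, z = up the height towards the square-cornered top edge
- rib_d: steel rib: flat plate 120 mm wide, 62 mm high, 8 mm thick, about 0.46 kg, its two lower corners clipped 14 mm at 45 degrees. Origin: middle of its lower edge; x = through the thickness, y = along the width, z = up the height towards the square-cornered top edge
- tee_coupon: bystander: welded tee of two plates, 150 mm long (x), 60 mm wide, 58 mm high; origin under its middle
- angle_offcut: bystander: piece of 50 x 50 x 5 mm angle, 130 mm long (x), one leg flat and one upright; origin under its middle
- f_clamp: bystander: F-clamp lying flat, bar 260 mm along x, arms 75 mm to +y, handle end 150 mm to -x, 24 mm high; origin under the bar's middle
- chipping_hammer: bystander: chipping hammer lying flat, 262 mm along x, head at +x 155 mm across, 22 mm high; origin near its middle
- wire_brush: bystander: wooden wire brush, 260 mm along x, 28 mm wide, 32 mm high; origin under its middle
- flat_bar: bystander: flat bar offcut 180 x 50 x 8 mm, long side along x; origin under its middle
- spray_can: bystander: standing spray can, 66 mm diameter, 190 mm high; origin under its middle

How it is judged (in metres and radians):
On the way, in this order (a step that is already met when the one before it is completed fails the run):
1. the right rib stands free in the channel, upright and close to the stop, with the clamp still open (x of rib_b in the frame of fixture between 0.044 and 0.06 m and y of rib_b in the frame of fixture between -0.004 and 0.004 m and z of rib_b in the frame of fixture between 0.015 and 0.021 m and angle between rib_b's own z axis and vertical below 0.12 rad and angle between the x axis of rib_b and the x axis of fixture, either way round below 0.12 rad and contact force between the fingers and rib_b below 0.3 N and value of joint clamp_handle below 0.6 rad), for 0.2 s.
2. the clamp handle is fully over, with the rib in its place (value of joint clamp_handle above 1.38 rad and x of rib_b in the frame of fixture between 0.052 and 0.06 m and y of rib_b in the frame of fixture between -0.004 and 0.004 m and z of rib_b in the frame of fixture between 0.015 and 0.021 m), for 0.2 s.
At the end, for the whole second after the job is handed in: The 120 x 80 mm rib stands in the channel on the web, clipped corners down, within 3 mm of its place at the stop (4 mm sideways), upright and square within 0.05 rad; clamp handle at 1.38 rad or more; other ribs within 25 mm and bystanders within 30 mm of where they were; all at rest (x of rib_b in the frame of fixture between 0.053 and 0.059 m and y of rib_b in the frame of fixture between -0.004 and 0.004 m and z of rib_b in the frame of fixture between 0.015 and 0.021 m and angle between rib_b's own z axis and vertical below 0.05 rad and angle between the x axis of rib_b and the x axis of fixture, either way round below 0.05 rad and value of joint clamp_handle above 1.38 rad and linear speed of rib_b below 0.02 m/s and distance of each of rib_a, rib_c, rib_d from where it was at the start of the episode below 0.025 m and distance of each of tee_coupon, angle_offcut, f_clamp, chipping_hammer, wire_brush, flat_bar, spray_can from where it was at the start of the episode below 0.03 m); the robot touches nothing.
It fails at once if a bystander knocked away (distance of any of tee_coupon, angle_offcut, f_clamp, chipping_hammer, wire_brush, flat_bar, spray_can from where it was at the start of the episode above 0.06 m).
It also fails if it takes over 54 s, if anything falls off the work surface, if the arm or the gripper's body presses on something with over 40 N, if the wrist force passes 120 N, or if a joint passes its speed limit or range.

## Working session

There is one attempt and no reset: what is moved stays moved. The work goes in short steps, Python scripts to look and compute and a tool call to move; the robot and the scene stay as the last step left them, time stands still between calls to the robot, and variables do not carry over. Pictures are saved under pics/ and viewed, about 8 in all and at most 12, crops included, and the job is handed in when it is done.

Besides the shell and the picture viewer there is one more tool, called in YAML: its name, and indented under it one key for each argument. drive_tool: Moves the arm, as the interface text tells. Its arguments: {"type":"object","properties":{"rows":{"type":"string"}},"required":["rows"]}

```bash
mkdir -p pics
cat > h.py <<'E'
import numpy as np, cv2
from bench import readout, cams, manip
from scipy.spatial.transform import Rotation as R
def grab(n):
    f=cams.grab_frame(n); return f
def cloud(f):
    K=f["camera_matrix"]; d=f["range_z"].astype(float); h,w=d.shape
    u,v=np.meshgrid(np.arange(w),np.arange(h))
    x=(u-K[0,2])/K[0,0]; y=(v-K[1,2])/K[1,1]; xd,yd=x.copy(),y.copy()
    for _ in range(8):
        s=1+f["k1"]*(x*x+y*y); x=xd/s; y=yd/s
    P=np.stack([x*d,y*d,d],-1); T=np.linalg.inv(f["camera_from_world"])
    W=P@T[:3,:3].T+T[:3,3]; W[d<=0]=np.nan
    return W
def ray(f,u,v):
    K=f["camera_matrix"]; xd=(u-K[0,2])/K[0,0]; yd=(v-K[1,2])/K[1,1]; x,y=xd,yd
    for _ in range(8):
        s=1+f["k1"]*(x*x+y*y); x=xd/s; y=yd/s
    T=np.linalg.inv(f["camera_from_world"]); return T[:3,3],T[:3,:3]@np.array([x,y,1])
def onplane(f,u,v,z):
    o,d=ray(f,u,v); return o+d*(z-o[2])/d[2]
def proj(f,p):
    T=f["camera_from_world"]; c=T[:3,:3]@np.array(p)+T[:3,3]; x,y=c[:2]/c[2]; s=1+f["k1"]*(x*x+y*y); K=f["camera_matrix"]
    return K[0,0]*x*s+K[0,2],K[1,1]*y*s+K[1,2]
def save(f,name,crop=None,k=1):
    im=f["frame"]
    if crop: im=im[crop[1]:crop[3],crop[0]:crop[2]]
    cv2.imwrite("pics/"+name,cv2.resize(im,None,fx=k,fy=k,interpolation=cv2.INTER_CUBIC))
E
python3 - <<'E'
from h import *
for n in("scene","top"):
    f=grab(n); save(f,n+"0.png",k=1.5); np.save(n+"0.npy",f,allow_pickle=True)
    T=np.linalg.inv(f["camera_from_world"]); print(n,T.round(3),f["camera_matrix"],f["k1"])
print(readout.read_state())
E
```

```text
scene [[ 0.656  0.437 -0.615  1.298]
 [ 0.755 -0.374  0.539 -0.716]
 [ 0.006 -0.818 -0.575  0.832]
 [ 0.     0.     0.     1.   ]] [[389.60967908   0.         253.75066488]
 [  0.         389.60967908 193.60571161]
 [  0.           0.           1.        ]] -0.011167135341452425
top [[ 0.011 -0.98   0.199  0.159]
 [-1.    -0.01   0.007 -0.059]
 [-0.005 -0.199 -0.98   1.812]
 [ 0.     0.     0.     1.   ]] [[456.23514976   0.         259.99414529]
 [  0.         456.23514976 183.72753693]
 [  0.           0.           1.        ]] -0.18137134616778783
{'time': 0.1, 'q': array([ 6.14497753e+01,  3.02721166e+01,  8.21503230e+01,  3.01034052e-03,
        6.76897999e+01, -1.02289653e+01]), 'joint_vel': array([-0.01800476, -0.08029989, -0.09600254,  0.08130564, -0.11491983,
       -0.04984753]), 'joint_torque': array([ 1.21480332e-05, -4.43303490e+01, -1.78586465e+01, -2.17221700e-04,
        3.87766137e-03, -1.96714205e-05]), 'eef_pos': array([0.196124  , 0.59274388, 0.23044071]), 'tcp_rot': array([-89.97732968,   0.10996152,  71.67761687]), 'wrist_force': array([ 1.67140971,  0.36446885, -0.33578102]), 'ft_torque': array([0.01364759, 0.08073542, 0.00156931]), 'width': 0.08569921745065724}
```

View pics/top0.png

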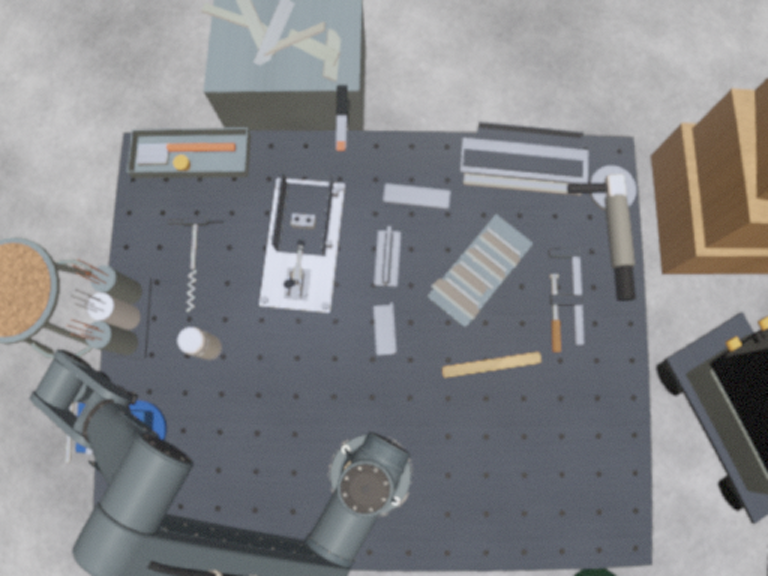

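View pics/scene0.png

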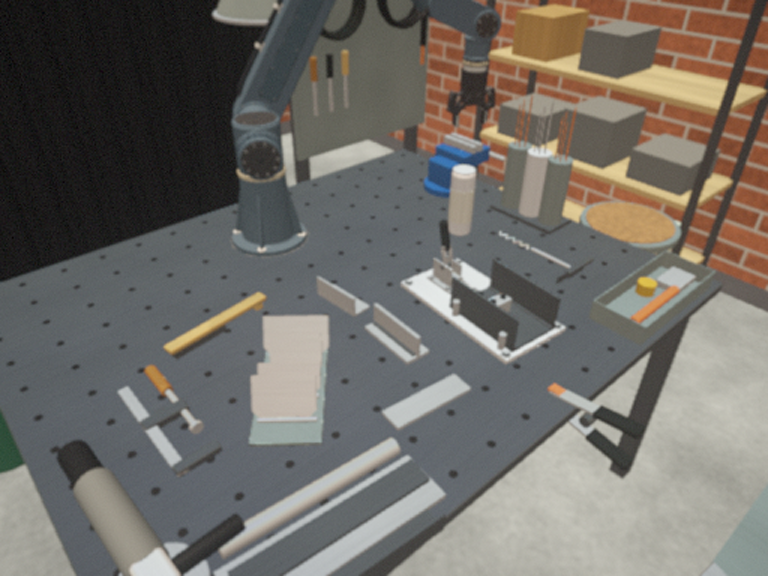

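The top view shows the fixture at about (300,245) with the channel opening towards the robot, and the rack at (480,270). The scene view shows the ribs at (290,370) and the fixture at (480,300). Next I measure the fixture and the rack.

Run:
```python
from h import *
f=np.load("top0.npy",allow_pickle=True).item(); g=np.load("scene0.npy",allow_pickle=True).item()
save(f,"topcrop.png",(165,110,365,225),4)
save(g,"scenecrop.png",(160,160,390,300),3.4)
W=cloud(f);V=cloud(g)
A=np.concatenate([W.reshape(-1,3),V.reshape(-1,3)])
im=f["frame"].astype(int)
# plate: white, low sat
hsv=cv2.cvtColor(f["frame"],cv2.COLOR_BGR2HSV)
def quad(mask,roi,z,name):
    m=np.zeros_like(mask);x0,y0,x1,y1=roi;m[y0:y1,x0:x1]=mask[y0:y1,x0:x1]
    m=cv2.morphologyEx(m,cv2.MORPH_CLOSE,np.ones((3,3)))
    c=max(cv2.findContours(m,0,2)[0],key=cv2.contourArea)
    p=cv2.convexHull(c)[:,0].astype(float)
    q=np.array([onplane(f,u,v,z)[:2] for u,v in p])
    r=cv2.minAreaRect((q*1000).astype(np.float32));print(name,cv2.contourArea(c),r)
quad(((hsv[...,2]>185)*255).astype(np.uint8),(165,110,240,215),.012,"plate")
s=im[...,0]-im[...,2]
print("plate px",f["frame"][195,180],f["frame"][160,170],"rack px",f["frame"][195,292],f["frame"][212,308],"rib",f["frame"][198,305],"table",f["frame"][250,300])
# height layers in fixture zone
for z0,z1,n in((.09,.105,"flange"),(.05,.058,"stop"),(.1,.19,"handle")):
    k=(A[:,2]>z0)&(A[:,2]<z1)&(A[:,0]>.35)&(A[:,0]<.9)&(A[:,1]>-.02)&(A[:,1]<.3)
    print(n,k.sum(),A[k].min(0).round(3) if k.any() else"",A[k].max(0).round(3) if k.any() else "")
for P,n in((W,"top"),(V,"sc")):
    P=P.reshape(-1,3)
    k=(P[:,2]>.055)&(P[:,2]<.12)&(P[:,0]>.3)&(P[:,0]<.75)&(P[:,1]>-.45)&(P[:,1]<-.15)
    print(n,k.sum(),P[k].min(0).round(3),P[k].max(0).round(3))
```

```text
plate 1970.0 ((612.3448486328125, 195.43240356445312), (191.35877990722656, 360.2438659667969), 85.2118148803711)
plate px [232 221 217] [113 102  98] rack px [173 169 161] [171 163 153] rib [148 155 163] table [132 168 186]
flange 516 [0.478 0.11  0.09 ] [0.787 0.266 0.105]
stop 445 [0.466 0.099 0.05 ] [0.784 0.276 0.058]
handle 288 [0.462 0.114 0.1  ] [0.785 0.263 0.179]
top 495 [ 0.402 -0.383  0.055] [ 0.63  -0.151  0.093]
sc 1512 [ 0.402 -0.384  0.055] [ 0.63  -0.154  0.085]
```

View pics/topcrop.png

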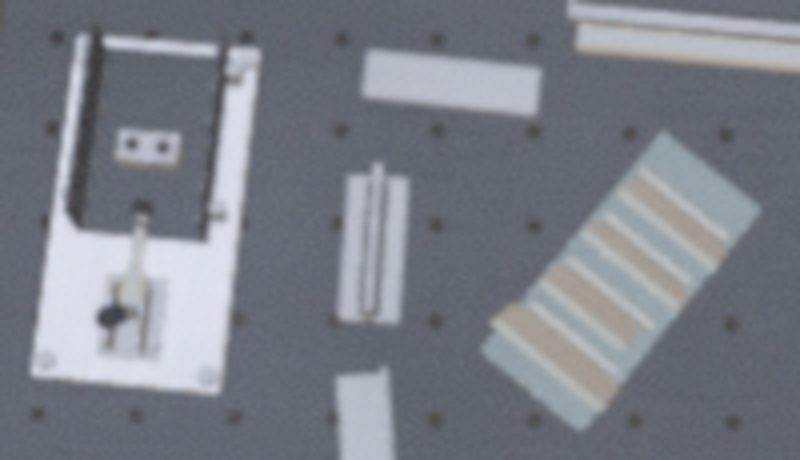

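View pics/scenecrop.png

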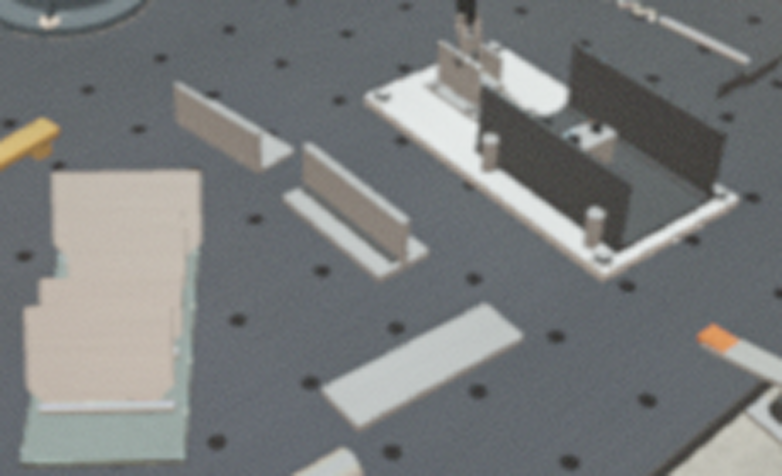

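Top crop: the plate corners are at (80,35), (260,45), (220,390), (30,375) and the stop is at (148,147). The ribs' lit faces lie in the rack between (640,180) and (560,350), tops to the lower left. Next I measure the ribs in the rack frame and check the fixture pose.

```bash
cat >> h.py <<'E'
FX=np.array([.5924,.1971]); FY=-4.8
def infr(P,o,yaw):
    a=np.radians(yaw); Q=P[...,:2]-o; c,s=np.cos(a),np.sin(a)
    return np.stack([Q[...,0]*c+Q[...,1]*s,-Q[...,0]*s+Q[...,1]*c,P[...,2]],-1)
def outfr(p,o,yaw):
    a=np.radians(yaw); c,s=np.cos(a),np.sin(a); return np.array([o[0]+p[0]*c-p[1]*s,o[1]+p[0]*s+p[1]*c])
E
python3 - <<'E'
from h import *
f=np.load("top0.npy",allow_pickle=True).item(); g=np.load("scene0.npy",allow_pickle=True).item()
W=cloud(f);V=cloud(g)
# rack mask: anything not table-dark in ROI, base corners
im=f["frame"]; gray=cv2.cvtColor(im,cv2.COLOR_BGR2GRAY)
m=np.zeros_like(gray);m[138:222,282:360]=(gray[138:222,282:360]>118)*255
m=cv2.morphologyEx(m,cv2.MORPH_CLOSE,np.ones((3,3)));m=cv2.morphologyEx(m,cv2.MORPH_OPEN,np.ones((3,3)))
c=max(cv2.findContours(m,0,2)[0],key=cv2.contourArea)
# low hull: use only contour points where cloud z<.02
Z=W[...,2]
p=[(u,v) for u,v in c[:,0] ]
q=np.array([onplane(f,u,v,.008)[:2] for u,v in cv2.convexHull(c)[:,0].astype(float)])
r=cv2.minAreaRect((q*1000).astype(np.float32));print("rack",r)
# fixture checks
for P,n in((W,"top"),(V,"sc")):
    F=infr(P,FX,FY).reshape(-1,3)
    def rep(nm,x0,x1,y0,y1,z0,z1):
        k=(F[:,0]>x0)&(F[:,0]<x1)&(F[:,1]>y0)&(F[:,1]<y1)&(F[:,2]>z0)&(F[:,2]<z1)
        if k.any():print(n,nm,k.sum(),F[k].min(0).round(4),F[k].mean(0).round(4),F[k].max(0).round(4))
    rep("stop",.04,.12,-.045,.045,.045,.065)
    rep("flL",-.03,.21,.05,.08,.085,.11);rep("flR",-.03,.21,-.08,-.05,.085,.11)
    rep("handle",-.2,-.05,-.03,.03,.12,.2); rep("web",.1,.18,-.04,.04,0,.04)
    rep("plate",-.155,-.14,-.08,.08,0,.04)
E
```

```text
rack ((548.0325927734375, -286.8128662109375), (146.44740295410156, 304.6058349609375), 51.2595329284668)
top stop 117 [ 0.0586 -0.0311  0.0453] [ 0.0744 -0.0018  0.0546] [0.0928 0.0289 0.0645]
top flL 109 [-0.0101  0.0597  0.085 ] [0.0864 0.0642 0.0962] [0.1872 0.0691 0.1078]
top flR 94 [-0.0115 -0.0707  0.0851] [ 0.0837 -0.067   0.098 ] [ 0.1859 -0.0629  0.1084]
top handle 39 [-0.1315 -0.012   0.1224] [-0.1196 -0.0039  0.1641] [-0.105   0.0076  0.1788]
top web 347 [ 0.1002 -0.0399  0.0074] [0.1408 0.0002 0.019 ] [0.1796 0.0397 0.0362]
top plate 146 [-0.1549 -0.0781  0.0018] [-0.1475  0.0007  0.0132] [-0.14    0.0784  0.027 ]
sc stop 84 [ 0.058  -0.0217  0.0452] [0.0779 0.0056 0.0556] [0.09   0.0286 0.0643]
sc flL 231 [-0.0131  0.0577  0.0851] [0.0936 0.0623 0.094 ] [0.1898 0.0718 0.1037]
sc flR 228 [-0.012  -0.0734  0.085 ] [ 0.0955 -0.0678  0.094 ] [ 0.1893 -0.0617  0.1029]
sc handle 98 [-0.1293 -0.0163  0.12  ] [-0.1125 -0.006   0.1486] [-0.099   0.0095  0.176 ]
sc web 189 [ 0.101  -0.039   0.0162] [0.1528 0.0113 0.0196] [0.1796 0.0394 0.025 ]
sc plate 38 [-0.1549 -0.0767  0.0089] [-0.1477 -0.0434  0.0138] [-0.1403 -0.0103  0.0193]
```

Run:
```python
from h import *
f=np.load("top0.npy",allow_pickle=True).item(); g=np.load("scene0.npy",allow_pickle=True).item()
W=cloud(f);V=cloud(g)
c=np.array([onplane(f,165+u/4,110+v/4,.008)[:2] for u,v in((663,130),(760,208),(582,430),(482,350))])
o=c.mean(0);d=(c[0]+c[1]-c[2]-c[3]);yaw=np.degrees(np.arctan2(d[1],d[0]))
print("rack",o,yaw,[np.linalg.norm(c[i]-c[(i+1)%4]).round(4) for i in range(4)])
for P,n in((W,"top"),(V,"sc")):
    F=infr(P,FX,FY).reshape(-1,3)
    for y0,y1 in((.05,.08),(-.08,-.05)):
        k=(F[:,0]>0)&(F[:,0]<.18)&(F[:,1]>y0)&(F[:,1]<y1)&(F[:,2]>.092)&(F[:,2]<.11)
        print(n,"flange slope/mid",np.polyfit(F[k,0]-.09,F[k,1],1).round(4))
    Q=infr(P,o,yaw).reshape(-1,3)
    k=(abs(Q[:,1])<.085)&(abs(Q[:,0])<.17)&(Q[:,2]>.022)&(Q[:,2]<.11)
    Q=Q[k]; s=Q[:,0]*np.cos(np.pi/6)+Q[:,2]*.5
    t=-Q[:,0]*.5+Q[:,2]*np.cos(np.pi/6)
    h,e=np.histogram(s,bins=np.arange(-.12,.12,.004)); print(n,[(round(e[i]+.002,3),h[i]) for i in range(len(h)) if h[i]>15])
    for x in(-.09,-.03,.03,.09):
        s0=x*np.cos(np.pi/6)+.008*.5
        kk=abs(s-s0)<.022
        med=np.median(s[kk]); k2=abs(s-med)<.005
        yy=Q[k2,1]; tt=t[k2]+x*.5-.008*np.cos(np.pi/6)
        print(n,x,k2.sum(),"s-s0",(med-s0).round(4),"y",np.percentile(yy,[0.5,3,97,99.5]).round(4),"t",np.percentile(tt,[1,90,98,99.5,100]).round(4),"zmax",np.percentile(Q[k2,2],[98,100]).round(4))
```

```text
rack [ 0.54526701 -0.29192238] -38.921511203652386 [np.float64(0.1281), np.float64(0.2961), np.float64(0.1279), np.float64(0.2983)]
top flange slope/mid [-0.0007  0.0644]
top flange slope/mid [ 0.0002 -0.0667]
top [(np.float64(-0.078), np.int64(27)), (np.float64(-0.074), np.int64(55)), (np.float64(-0.07), np.int64(184)), (np.float64(-0.026), np.int64(19)), (np.float64(-0.022), np.int64(37)), (np.float64(-0.018), np.int64(124)), (np.float64(-0.014), np.int64(17)), (np.float64(0.026), np.int64(18)), (np.float64(0.03), np.int64(34)), (np.float64(0.034), np.int64(110)), (np.float64(0.082), np.int64(32)), (np.float64(0.086), np.int64(135))]
top -0.09 246 s-s0 0.0032 y [-0.0621 -0.0586  0.0694  0.0728] t [0.015  0.0837 0.0888 0.0918 0.0927] zmax [0.0858 0.0899]
top -0.03 176 s-s0 0.0035 y [-0.0417 -0.039   0.0589  0.0613] t [0.0146 0.083  0.0867 0.0889 0.0944] zmax [0.0847 0.0926]
top 0.03 148 s-s0 0.0037 y [-0.059  -0.0562  0.056   0.0596] t [0.0149 0.0685 0.071  0.0726 0.0758] zmax [0.0703 0.077 ]
top 0.09 170 s-s0 0.0043 y [-0.0627 -0.0601  0.0538  0.059 ] t [0.0146 0.0842 0.0901 0.0914
[... 320 characters left out ...]
(90)), (np.float64(0.03), np.int64(84)), (np.float64(0.034), np.int64(214)), (np.float64(0.038), np.int64(49)), (np.float64(0.082), np.int64(241)), (np.float64(0.086), np.int64(736)), (np.float64(0.09), np.int64(97))]
sc -0.09 583 s-s0 0.0035 y [-0.0657 -0.0633  0.0693  0.0701] t [0.0164 0.0789 0.0832 0.0835 0.0837] zmax [0.0815 0.0838]
sc -0.03 632 s-s0 0.0035 y [-0.0445 -0.0421  0.0563  0.0574] t [0.026  0.0779 0.0825 0.0837 0.0838] zmax [0.0813 0.0832]
sc 0.03 344 s-s0 0.0035 y [-0.0599 -0.0565  0.0566  0.0571] t [0.0201 0.0641 0.0657 0.0658 0.066 ] zmax [0.0674 0.0685]
sc 0.09 1066 s-s0 0.0034 y [-0.0647 -0.0618  0.0518  0.0548] t [0.0146 0.0773 0.0829 0.0836 0.0842] zmax [0.081  0.0848]
```

Right rib (B, about 119 x 80) is at place +90; the others are C at -90, A at -30 and D at +30. The tool tilt is fixed, so I will straddle the leaning rib, push it up about its foot, then close.

```bash
cat > go.py <<'E'
import sys
from h import *
RK=np.array([.5453,-.2919]); RY=-38.9
def go(frame,x,y,z,yaw=None):
    o,a={"r":(RK,RY),"f":(FX,FY),"w":(np.zeros(2),0)}[frame]
    s=readout.read_state(); t=np.append(outfr((x,y),o,a),z); yaw=a if yaw is None else yaw
    Rt=R.from_euler("xyz",s["tcp_rot"],degrees=True); d=Rt.inv().apply(t-s["eef_pos"])
    tw=-((yaw-s["tcp_rot"][2]+180)%360-180)
    print("target",t.round(4),"shift",d.round(4),"twist",round(tw,2),"| now",infr(s["eef_pos"],o,a).round(4),s["tcp_rot"].round(2),"F",s["wrist_force"].round(1),"w",round(s["width"],4),"t",round(s["time"],2))
if __name__=="__main__": go(sys.argv[1],*map(float,sys.argv[2:]))
E
python3 go.py r .0565 -.0035 .28
```

```text
target [ 0.5871 -0.3301  0.28  ] shift [-0.7533 -0.0484 -0.6612] twist 110.58 | now [-0.8273  0.4692  0.2304] [-89.98   0.11  71.68] F [ 1.7  0.4 -0.3] w 0.0857 t 0.1
```

drive_tool:
  rows: "1 -0.03 -0.045 -0.03 7; 1 -0.06 -0.05 -0.053 14; 1 -0.09 -0.05 -0.08 21; 1 -0.12 -0.05 -0.106 28; 1 -0.15 -0.05 -0.132 35; 1 -0.18 -0.05 -0.16 42; 0.8 -0.21 -0.05 -0.185 49; 0.7 -0.235 -0.05 -0.21 56; 0.6 -0.26 -0.05 -0.235 63; 0.54 -0.28 -0.05 -0.25 70"

```text
time: 0.93
eef_pos: [0.3466, 0.246, 0.2808]
tcp_rot: [-90.1, 0.0, 1.2]
wrist_force: [0.4, -0.0, 0.5]
width: 0.0461
```

```bash
python3 go.py r .0565 -.0035 .26
```

```text
target [ 0.5871 -0.3301  0.26  ] shift [ 0.228   0.0221 -0.5811] twist 40.13 | now [-0.4924  0.2939  0.2808] [-9.013e+01  2.000e-02  1.230e+00] F [ 0.4 -0.   0.5] w 0.0461 t 0.93
```

drive_tool:
  rows: "0.54 0.014 0 -0.036 5; 0.54 0.028 0 -0.072 10; 0.54 0.042 0 -0.108 15; 0.54 0.056 0 -0.144 20; 0.54 0.07 0 -0.18 25; 0.54 0.085 0 -0.216 30; 0.54 0.1 0 -0.252 35; 0.54 0.114 0 -0.288 40; 0.54 0.128 0 -0.324 40; 0.54 0.14 0 -0.36 40.1"

```text
time: 1.77
eef_pos: [0.4947, -0.1129, 0.2813]
tcp_rot: [-90.1, -0.0, -38.9]
wrist_force: [0.2, 0.4, 0.1]
width: 0.046
```

```bash
python3 go.py r .0565 -.0035 .2
```

```text
target [ 0.5871 -0.3301  0.2   ] shift [ 0.2083  0.0817 -0.1109] twist -0.01 | now [-0.1518  0.1075  0.2813] [-9.011e+01 -5.000e-02 -3.891e+01] F [0.2 0.4 0.1] w 0.046 t 1.77
```

drive_tool:
  rows: "0.54 0.03 0 -0.016 0; 0.54 0.063 0 -0.034 0; 0.54 0.096 0.01 -0.052 0; 0.54 0.128 0.03 -0.07 0; 0.54 0.16 0.05 -0.088 0; 0.54 0.19 0.07 -0.104 0; 0.54 0.208 0.085 -0.111 0; 0.54 0.208 0.1 -0.111 0; 0.54 0.208 0.1 -0.111 0; 0.54 0.208 0.1 -0.111 0"

```text
time: 2.6
eef_pos: [0.5857, -0.3293, 0.18]
tcp_rot: [-90.1, 0.2, -38.9]
wrist_force: [0.5, -0.5, 0.6]
width: 0.0461
```

```bash
python3 go.py r .0565 -.0035 .054
python3 - <<'E'
from h import *
g=grab("scene");f=grab("top")
a=g["frame"][140:310,140:310];b=f["frame"][110:225,255:370]
cv2.imwrite("pics/above.png",np.hstack([cv2.resize(a,(400,400),interpolation=2),cv2.resize(b,(400,400),interpolation=2)]))
E
```

```text
target [ 0.5871 -0.3301  0.054 ] shift [0.0021 0.126  0.0005] twist -0.03 | now [ 0.0549 -0.0038  0.18  ] [-90.1    0.21 -38.93] F [ 0.5 -0.5  0.6] w 0.0461 t 2.6
```

View pics/above.png

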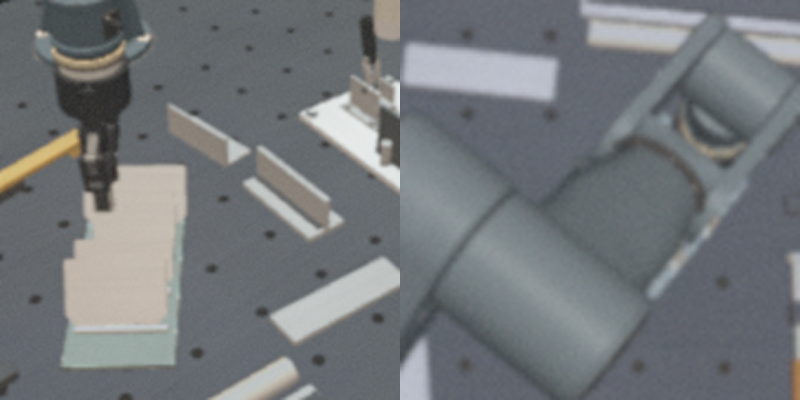

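The scene half shows the gripper at (100,190) over the rack's middle line, with the front rib at (115,290); the arm hides the rack from the top camera. Now descending.

drive_tool:
  rows: "0.54 0.002 0.02 0 0; 0.54 0.002 0.04 0 0; 0.54 0.002 0.06 0 0; 0.54 0.002 0.075 0 0; 0.54 0.002 0.09 0 0; 0.54 0.002 0.1 0 0; 0.54 0.002 0.11 0 0; 0.54 0.002 0.12 0 0; 0.54 0.002 0.126 0 0; 0.54 0.002 0.126 0 0"

```text
time: 3.53
eef_pos: [0.5879, -0.3305, 0.0554]
tcp_rot: [-90.1, 0.0, -38.9]
wrist_force: [-0.5, 0.3, 1.0]
width: 0.046
```

```bash
python3 go.py r .09 -.0035 .054
python3 - <<'E'
from h import *
g=grab("scene");save(g,"down.png",(140,140,310,310),3.5)
E
```

```text
target [ 0.6131 -0.3511  0.054 ] shift [ 0.0326  0.0014 -0.0002] twist 0.04 | now [ 0.0574 -0.0033  0.0554] [-9.010e+01  4.000e-02 -3.886e+01] F [-0.5  0.3  1. ] w 0.046 t 3.53
```

View pics/down.png

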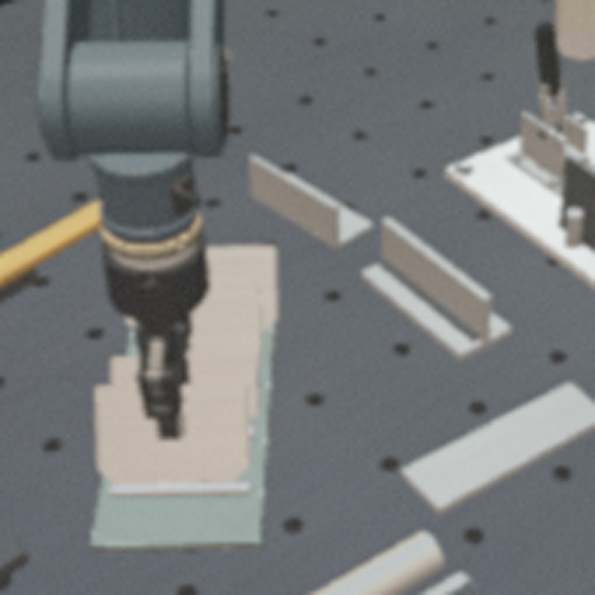

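The front finger is at (168,435), before rib B's face and near its middle (95 to 250); the other finger is behind the rib and no force shows. Next: push the rib up, then close.

drive_tool:
  rows: "0.54 0.004 0.001 0 0; 0.54 0.008 0.001 0 0; 0.54 0.012 0.001 0 0; 0.54 0.016 0.001 0 0; 0.54 0.02 0.001 0 0; 0.54 0.024 0.001 0 0; 0.54 0.028 0.001 0 0; 0.54 0.032 0.001 0 0; 0.54 0.033 0.001 0 0; 0.54 0.033 0.001 0 0"

```text
time: 4.42
eef_pos: [0.6144, -0.352, 0.0551]
tcp_rot: [-90.1, -0.1, -38.9]
wrist_force: [-0.6, -0.4, -0.2]
width: 0.0459
```

drive_tool:
  rows: "0.45 0 0 0 0; 0.38 0 0 0 0; 0.3 0 0 0 0; 0.24 0 0 0 0; 0.18 0 0 0 0; 0.12 0 0 0 0; 0.06 0 0 0 0; 0 0 0 0 0; 0 0 0 0 0; 0 0 0 0 0"

```text
time: 5.25
eef_pos: [0.6123, -0.3503, 0.055]
tcp_rot: [-90.1, 0.3, -38.9]
wrist_force: [-4.3, 3.1, 4.4]
width: 0.0071
```

```bash
python3 go.py r .09 -.0035 .254
python3 - <<'E'
from h import *
g=grab("scene");save(g,"grip.png",(140,140,310,310),3.5)
E
```

```text
target [ 0.6131 -0.3511  0.254 ] shift [ 0.0002 -0.199  -0.0005] twist 0.01 | now [ 0.0888 -0.0033  0.055 ] [-90.1    0.28 -38.89] F [-4.3  3.1  4.4] w 0.0071 t 5.25
```

View pics/grip.png

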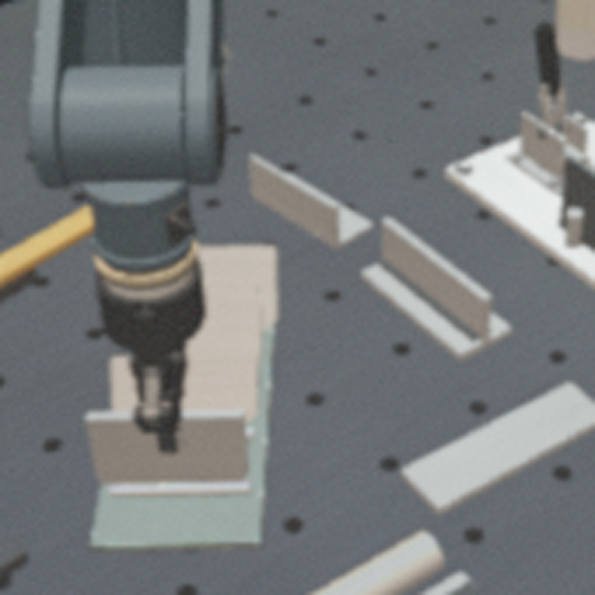

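The rib is gripped upright (top edge y≈413, left 88 to right 247) with the foot at the bar. Lifting.

drive_tool:
  rows: "0 0 -0.005 0 0; 0 0 -0.012 0 0; 0 0 -0.025 0 0; 0 0 -0.045 0 0; 0 0 -0.07 0 0; 0 0 -0.1 0 0; 0 0 -0.13 0 0; 0 0 -0.16 0 0; 0 0 -0.19 0 0; 0 0 -0.2 0 0"

```text
time: 6.13
eef_pos: [0.6158, -0.3524, 0.262]
tcp_rot: [-90.1, -0.4, -38.9]
wrist_force: [1.5, -0.4, -4.2]
width: 0.0072
```

```bash
python3 go.py f .05 -.0015 .25
```

```text
target [0.6421 0.1914 0.25  ] shift [-0.321   0.009   0.4399] twist -34.08 | now [ 0.0693 -0.5457  0.262 ] [-90.1   -0.4  -38.88] F [ 1.5 -0.4 -4.2] w 0.0072 t 6.13
```

drive_tool:
  rows: "0 -0.01 0 0.013 -2; 0 -0.027 0 0.037 -5; 0 -0.047 0 0.065 -8.5; 0 -0.067 0 0.092 -12; 0 -0.087 0 0.12 -15.5; 0 -0.107 0 0.147 -19; 0 -0.127 0 0.174 -22.5; 0 -0.147 0 0.2 -26; 0 -0.165 0 0.225 -30; 0 -0.18 0 0.246 -34.1"

```text
time: 6.97
eef_pos: [0.6287, -0.0446, 0.2588]
tcp_rot: [-90.2, -0.1, -4.5]
wrist_force: [0.2, 0.0, -6.4]
width: 0.0073
```

```bash
python3 go.py f .05 -.0015 .25
```

```text
target [0.6421 0.1914 0.25  ] shift [-0.005   0.0079  0.2364] twist 0.33 | now [ 0.0564 -0.2378  0.2588] [-90.21  -0.1   -4.47] F [ 0.2  0.  -6.4] w 0.0073 t 6.97
```

drive_tool:
  rows: "0 -0.001 0 0.02 0.3; 0 -0.002 0 0.05 0.3; 0 -0.003 0.005 0.08 0.3; 0 -0.005 0.01 0.11 0.3; 0 -0.005 0.015 0.14 0.3; 0 -0.005 0.02 0.17 0.3; 0 -0.005 0.03 0.2 0.3; 0 -0.005 0.04 0.225 0.3; 0 -0.005 0.05 0.236 0.3; 0 -0.005 0.05 0.236 0.3"

```text
time: 7.8
eef_pos: [0.6392, 0.194, 0.2039]
tcp_rot: [-90.2, 0.3, -4.5]
wrist_force: [-0.8, -0.2, -6.7]
width: 0.0073
```

```bash
python3 go.py f .05 -.0015 .2
python3 - <<'E'
from h import *
g=grab("scene");f=grab("top");np.save("s1.npy",g);np.save("t1.npy",f)
a=g["frame"][110:290,230:410];b=f["frame"][100:220,160:280]
cv2.imwrite("pics/fix.png",np.hstack([cv2.resize(a,(400,400),interpolation=2),cv2.resize(b,(400,400),interpolation=2)]))
s=readout.read_state();tf=infr(s["eef_pos"],FX,FY)
for P,n in((cloud(f),"top"),(cloud(g),"sc")):
    F=infr(P,FX,FY).reshape(-1,3)
    k=(abs(F[:,0]-tf[0])<.02)&(abs(F[:,1])<.09)&(abs(F[:,2]-tf[2]+.006)<.05)
    Q=F[k]; print(n,k.sum())
    if k.sum()>20:
        e=Q[(abs(Q[:,1]-tf[1])>.025)]
        print(np.percentile(e,[0,2,50,98,100],axis=0).round(4))
        A=np.c_[e[:,1]-tf[1],e[:,2]-tf[2],np.ones(len(e))];print("plane x=",np.linalg.lstsq(A,e[:,0],rcond=None)[0].round(4))
E
```

```text
target [0.6421 0.1914 0.2   ] shift [ 0.0031  0.0039 -0.0024] twist 0.28 | now [0.0469 0.0009 0.2039] [-90.22   0.29  -4.52] F [-0.8 -0.2 -6.7] w 0.0073 t 7.8
top 85
[[ 0.043  -0.0644  0.1619]
 [ 0.0445 -0.0639  0.1629]
 [ 0.0474 -0.0475  0.2151]
 [ 0.0542 -0.0287  0.2436]
 [ 0.0544 -0.0276  0.2494]]
plane x= [-0.0155  0.0416  0.0472]
sc 569
[[ 0.041  -0.0642  0.1592]
 [ 0.0439 -0.0628  0.1608]
 [ 0.0502 -0.0351  0.1997]
 [ 0.0532  0.0567  0.2389]
 [ 0.0544  0.0591  0.2405]]
plane x= [0.0047 0.0018 0.05  ]
```

View pics/fix.png

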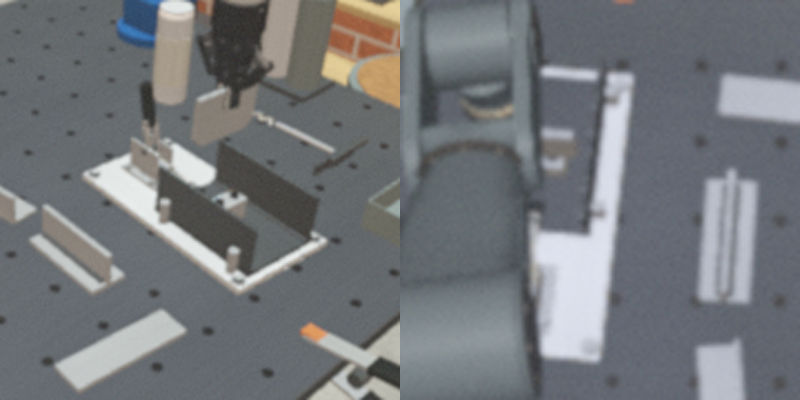

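Run:
```python
from h import *
g0=np.load("scene0.npy",allow_pickle=True).item();g=np.load("s1.npy",allow_pickle=True).item();t0=np.load("top0.npy",allow_pickle=True).item()
for nm,G in(("s0",g0),("s1",g),("t0",t0)):
    F=infr(cloud(G),FX,FY).reshape(-1,3)
    for n,ax,b in(("L inner",1,(.02,.185,.05,.075,.03,.092)),("R outer",1,(.02,.185,-.08,-.055,.03,.092)),("stop back",0,(.075,.105,-.028,.028,.022,.05)),("plate -x end/top z",2,(-.155,-.14,-.08,.08,0,.03)),("stop top z",2,(.065,.085,-.02,.02,.045,.065))):
        k=np.all([(F[:,i]>b[2*i])&(F[:,i]<b[2*i+1]) for i in range(3)],axis=0)
        if k.sum()>10: print(nm,n,k.sum(),np.median(F[k,ax]).round(4),F[k,ax].std().round(4))
F=infr(cloud(g),FX,FY)
m=(abs(F[...,0]-.05)<.012)&(abs(F[...,1])<.08)&(F[...,2]>.15)&(F[...,2]<.25)
lo=[];hi=[]
for v in range(m.shape[0]):
    r=F[v][m[v]]
    if len(r)<8: continue
    us=np.where(m[v])[0]; y=F[v,us,1]; z=F[v,us,2]; dy=abs(np.median(np.diff(y)))
    lo.append((y.min()-dy/2,z[y.argmin()])); hi.append((y.max()+dy/2,z[y.argmax()]))
lo=np.array(lo);hi=np.array(hi)
print("lo",np.median(lo[(lo[:,1]>.185)&(lo[:,0]<-.05),0]),"hi",np.median(hi[(hi[:,1]>.185)&(hi[:,0]>.05),0]),len(lo),len(hi))
print(lo.round(4)[::3].tolist(),hi.round(4)[::3].tolist())
```

```text
s0 L inner 604 0.0619 0.0019
s0 R outer 600 -0.0682 0.0022
s0 stop back 28 0.0877 0.0012
s0 plate -x end/top z 38 0.0138 0.0021
s0 stop top z 44 0.0573 0.0032
s1 L inner 601 0.0618 0.002
s1 R outer 599 -0.0683 0.0024
s1 stop back 27 0.0877 0.0013
s1 plate -x end/top z 42 0.0136 0.0026
s1 stop top z 39 0.0569 0.0027
t0 L inner 126 0.0623 0.0014
t0 R outer 95 -0.0692 0.0029
t0 stop back 11 0.0914 0.0095
t0 plate -x end/top z 146 0.0132 0.0046
t0 stop top z 44 0.0557 0.0038
lo -0.06426281487448963 hi 0.05971657850831473 25 25
[[-0.0147, 0.2411], [-0.0405, 0.2385], [-0.0653, 0.2375], [-0.0645, 0.2269], [-0.0636, 0.2141], [-0.0656, 0.2052], [-0.0657, 0.1929], [-0.0673, 0.1833], [-0.0649, 0.1735]] [[0.0611, 0.2207], [0.0578, 0.2109], [0.0597, 0.1992], [0.0561, 0.1894], [0.0592, 0.1767], [0.0528, 0.1668], [0.0398, 0.1598], [0.0135, 0.1573], [-0.0213, 0.1589]]
```

```bash
python3 go.py f .050 .0029 .15 -4.7
```

```text
target [0.6425 0.1958 0.15  ] shift [0.0012 0.0562 0.0054] twist 0.02 | now [ 0.0489 -0.0022  0.2062] [-9.031e+01  7.000e-02 -4.680e+00] F [ 0.2 -0.2 -5.8] w 0.0071 t 7.9
```

drive_tool:
  rows: "0 0.001 0.01 0.002 0; 0 0.001 0.025 0.004 0; 0 0.001 0.038 0.005 0; 0 0.001 0.046 0.005 0; 0 0.001 0.05 0.005 0; 0 0.001 0.05 0.005 0; 0 0.001 0.05 0.005 0; 0 0.001 0.05 0.005 0; 0 0.001 0.05 0.005 0"

```text
time: 8.65
eef_pos: [0.6429, 0.1954, 0.1572]
tcp_rot: [-90.3, -0.0, -4.7]
wrist_force: [0.3, -0.5, -5.5]
width: 0.0073
```

```bash
cat > rib.py <<'E'
from h import *
import go
def meas(zl,zh,xc=.05):
    g=grab("scene"); F=infr(cloud(g),FX,FY)
    m=(abs(F[...,0]-xc)<.014)&(abs(F[...,1])<.08)&(F[...,2]>zl-.01)&(F[...,2]<zh+.01)
    lo=[];hi=[]
    for v in range(m.shape[0]):
        us=np.where(m[v])[0]
        if len(us)<8: continue
        y=F[v,us,1]; z=F[v,us,2]; dy=abs(np.median(np.diff(y)))/2
        i,j=y.argmin(),y.argmax()
        if zl+.02<z[i]<zh-.004 and y[i]<-.05: lo.append(y[i]-dy)
        if zl+.02<z[j]<zh-.004 and y[j]>.045: hi.append(y[j]+dy)
    e=F[m]; e=e[abs(e[:,1])>.03]
    A=np.c_[e[:,1],e[:,2]-e[:,2].mean(),np.ones(len(e))]
    print("y lo/hi/mid",np.mean(lo).round(4),np.mean(hi).round(4),((np.mean(lo)+np.mean(hi))/2).round(4),len(lo),len(hi),"face x = slope_y,slope_z,x",np.linalg.lstsq(A,e[:,0],rcond=None)[0].round(4),"z",np.percentile(e[:,2],[1,99]).round(4))
E
python3 - <<'E'
import go,rib
go.go("f",.05,.0029,.12,-4.7)
rib.meas(.112,.192)
rib.meas(.112,.192)
go.go("f",.05,.0029,.12,-4.7)
E
```

```text
target [0.6425 0.1958 0.12  ] shift [-0.0005  0.0371  0.0005] twist 0.02 | now [0.0505 0.0026 0.1572] [-9.029e+01 -4.000e-02 -4.680e+00] F [ 0.3 -0.5 -5.5] w 0.0073 t 8.65
y lo/hi/mid -0.0624 0.06 -0.0012 15 10 face x = slope_y,slope_z,x [0.0116 0.0044 0.0534] z [0.1127 0.1928]
y lo/hi/mid -0.0627 0.0607 -0.001 15 11 face x = slope_y,slope_z,x [ 0.009  -0.0021  0.0532] z [0.1129 0.1926]
target [0.6425 0.1958 0.12  ] shift [-0.0002  0.037   0.0005] twist 0.02 | now [0.0502 0.0026 0.157 ] [-9.03e+01 -1.00e-02 -4.68e+00] F [-0.5  0.1 -5.5] w 0.0073 t 8.75
```

drive_tool:
  rows: "0 0 0.004 0.001 -0.5; 0 0 0.008 0.001 -0.5; 0 0 0.012 0.001 -0.5; 0 0 0.016 0.001 -0.5; 0 0 0.02 0.001 -0.5; 0 0 0.024 0.001 -0.5; 0 0 0.028 0.001 -0.5; 0 0 0.032 0.001 -0.5; 0 0 0.036 0.001 -0.5; 0 0 0.036 0.001 -0.5"

```text
time: 9.58
eef_pos: [0.6421, 0.1962, 0.1198]
tcp_rot: [-90.3, 0.1, -4.2]
wrist_force: [-0.7, -0.1, -5.7]
width: 0.0068
```

Run:
```python
import go,rib
go.go("f",.05,.0034,.0645,-4.2)
rib.meas(.076,.156)
```

```text
target [0.6425 0.1963 0.0645] shift [0.0005 0.0553 0.0005] twist 0.03 | now [0.0496 0.0032 0.1198] [-90.32   0.11  -4.17] F [-0.7 -0.1 -5.7] w 0.0068 t 9.58
y lo/hi/mid -0.0641 0.0624 -0.0009 14 10 face x = slope_y,slope_z,x [0.0171 0.0013 0.0525] z [0.0679 0.1548]
```

drive_tool:
  rows: "0 0 0.005 0 0; 0 0 0.01 0 0; 0 0 0.015 0 0; 0 0 0.02 0 0; 0 0 0.025 0 0; 0 0 0.03 0 0; 0 0 0.035 0 0; 0 0 0.04 0 0; 0 0 0.045 0 0; 0 0 0.046 0 0"

```text
time: 10.47
eef_pos: [0.6415, 0.1958, 0.073]
tcp_rot: [-90.3, 0.2, -4.2]
wrist_force: [-0.5, -0.1, -6.3]
width: 0.0072
```

drive_tool:
  rows: "0 0 0.002 0 0; 0 0 0.004 0 0; 0 0 0.005 0 0; 0 0 0.006 0 0; 0 0 0.006 0 0"

```text
time: 10.88
eef_pos: [0.6415, 0.1958, 0.067]
tcp_rot: [-90.3, 0.2, -4.2]
wrist_force: [-0.1, -0.5, -4.9]
width: 0.0072
```

Force rising slightly (-6.3 to -4.9); small steps to contact.

drive_tool:
  rows: "0 0 0.0005 0 0; 0 0 0.001 0 0; 0 0 0.0015 0 0; 0 0 0.002 0 0; 0 0 0.002 0 0"

```text
time: 11.3
eef_pos: [0.6416, 0.1958, 0.0652]
tcp_rot: [-90.3, 0.2, -4.2]
wrist_force: [0.2, 0.4, -4.3]
width: 0.0071
```

Run:
```python
import go,rib
go.go("f",.05,.0034,.0645,-4.2)
rib.meas(.03,.1)
```

```text
target [0.6425 0.1963 0.0645] shift [0.0008 0.0007 0.0006] twist 0.02 | now [0.0492 0.0028 0.0652] [-90.33   0.16  -4.18] F [ 0.2  0.4 -4.3] w 0.0071 t 11.3
y lo/hi/mid -0.0722 0.0654 -0.0034 7 8 face x = slope_y,slope_z,x [0.0332 0.0132 0.0524] z [0.0212 0.1017]
```

drive_tool:
  rows: "0 0 0.0007 0 0; 0 0 0.0014 0 0; 0 0 0.0015 0 0; 0 0 0.0015 0 0"

```text
time: 11.68
eef_pos: [0.6417, 0.1957, 0.065]
tcp_rot: [-90.3, 0.1, -4.2]
wrist_force: [-3.1, -2.8, 4.9]
width: 0.0072
```

drive_tool:
  rows: "0.1 0 -0.0005 0 0; 0.12 0 -0.0005 0 0; 0.15 0 -0.0005 0 0; 0.18 0 -0.0005 0 0; 0.22 0 -0.0005 0 0; 0.25 0 -0.0005 0 0; 0.25 0 -0.0005 0 0; 0.25 0 -0.0005 0 0"

```text
time: 12.35
eef_pos: [0.6418, 0.1957, 0.0654]
tcp_rot: [-90.3, 0.1, -4.2]
wrist_force: [0.0, 0.8, 0.4]
width: 0.0214
```

Run:
```python
import go
from h import *
go.go("f",.05,.0034,.2,-4.2)
g=grab("scene"); save(g,"rel.png",(240,120,410,270),4)
```

```text
target [0.6425 0.1963 0.2   ] shift [ 4.000e-04 -1.346e-01 -1.000e-04] twist 0.02 | now [0.0493 0.0027 0.0654] [-90.34   0.14  -4.18] F [0.  0.8 0.4] w 0.0214 t 12.35
```

View pics/rel.png

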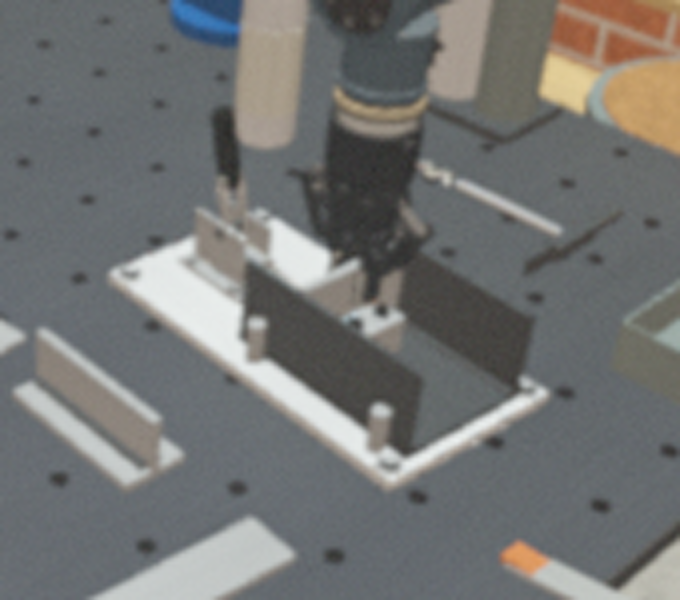

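The rib stands upright in the channel, top flush with the flanges (its top edge runs from (310,290) to (360,265)), with the fingers just off it. Lifting away while shutting only once clear.

drive_tool:
  rows: "0.25 0 -0.003 0 0; 0.25 0 -0.008 0 0; 0.25 0 -0.016 0 0; 0.25 0 -0.03 0 0; 0.25 0 -0.05 0 0; 0.25 0 -0.08 0 0; 0.25 0 -0.12 0 0; 0.2 0 -0.16 0 0; 0 0 -0.2 0 0; 0 0 -0.235 0 0"

```text
time: 13.23
eef_pos: [0.6426, 0.1971, 0.3046]
tcp_rot: [-90.3, -0.1, -4.2]
wrist_force: [1.2, -0.2, 0.1]
width: 0.0002
```

Run:
```python
import go,rib
from h import *
go.go("f",-.2,-.0005,.29,-4.8)
rib.meas(.02,.1)
g=grab("scene"); F=infr(cloud(g),FX,FY).reshape(-1,3)
k=(F[:,2]>.085)&(F[:,2]<.11)&(abs(F[:,0]-.05)<.02)&(abs(F[:,1])<.05);print("rib top",k.sum(),F[k].mean(0).round(4))
k=(F[:,2]>.045)&(F[:,2]<.09)&(abs(F[:,0]-.05)<.025)&(abs(F[:,1])<.05);Q=F[k];A=np.c_[Q[:,1],Q[:,2]-.09,np.ones(len(Q))];print("face",k.sum(),np.linalg.lstsq(A,Q[:,0],rcond=None)[0].round(4))
W=cloud(g).reshape(-1,3);k=(W[:,2]>.12)&(W[:,2]<.2)&(W[:,0]>.3)&(W[:,0]<.65)&(W[:,1]>.27)&(W[:,1]<.6);print("can",np.median(W[k],0),k.sum())
k=(F[:,2]>.11)&(F[:,2]<.19)&(abs(F[:,1])<.03)&(F[:,0]<-.05)&(F[:,0]>-.2);print("handle",k.sum(),F[k].mean(0).round(4),F[k].min(0).round(3),F[k].max(0).round(3))
```

```text
target [0.3931 0.2133 0.29  ] shift [-0.2501  0.0144 -0.0019] twist 0.63 | now [0.05   0.0042 0.3046] [-9.03e+01 -5.00e-02 -4.17e+00] F [ 1.2 -0.2  0.1] w 0.0002 t 13.23
y lo/hi/mid -0.0708 0.0654 -0.0027 5 13 face x = slope_y,slope_z,x [ 0.0312 -0.0038  0.0519] z [0.0114 0.1018]
rib top 105 [ 0.0515 -0.0018  0.0952]
face 181 [-0.0485 -0.2021  0.0516]
can [0.33987565 0.41580865 0.1659615 ] 325
handle 112 [-0.1121 -0.0054  0.144 ] [-0.129 -0.013  0.11 ] [-0.098  0.012  0.174]
```

drive_tool:
  rows: "0 -0.03 0 0 0.6; 0 -0.065 0 -0.001 0.6; 0 -0.1 0 -0.003 0.6; 0 -0.135 0 -0.004 0.6; 0 -0.17 0 -0.004 0.6; 0 -0.2 0.01 -0.004 0.6; 0 -0.23 0.01 -0.004 0.6; 0 -0.25 0.01 -0.004 0.6; 0 -0.255 0.02 -0.004 0.6; 0 -0.255 0.03 -0.004 0.6"

```text
time: 14.17
eef_pos: [0.3899, 0.2123, 0.277]
tcp_rot: [-90.1, -0.9, -4.7]
wrist_force: [-0.4, -1.1, -0.7]
width: -0.0002
```

Run:
```python
import go
from h import *
go.go("f",-.2,-.003,.13,-4.8)
g=grab("scene"); save(g,"stand.png",(230,90,400,240),4)
```

```text
target [0.3929 0.2108 0.13  ] shift [ 0.0008  0.147  -0.001 ] twist 0.12 | now [-0.2031 -0.0018  0.277 ] [-90.09  -0.89  -4.68] F [-0.4 -1.1 -0.7] w -0.0002 t 14.17
```

View pics/stand.png

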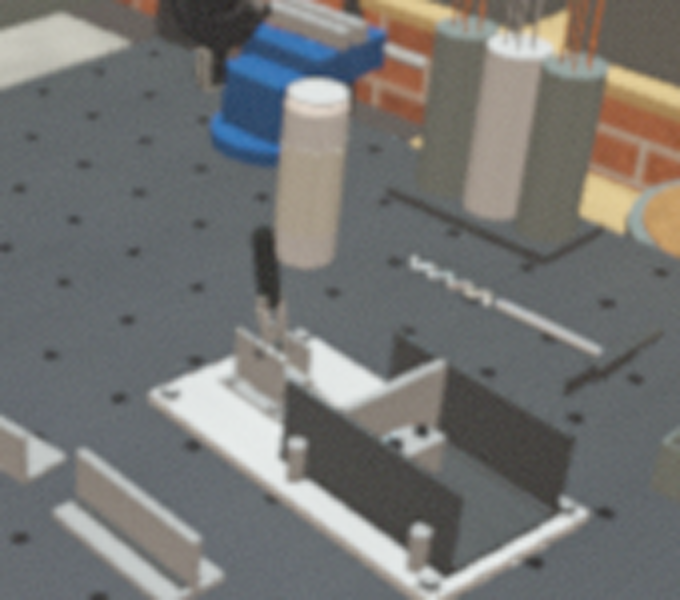

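The rib stands free, upright, flush and square (top edge (350,410) to (445,362)), and the handle is still open at (265,260). Going down behind the handle.

drive_tool:
  rows: "0 0 0.02 0 0; 0 0 0.04 0 0; 0 0 0.06 0 0; 0 0 0.08 0 0; 0 0 0.1 0 0; 0 0 0.12 0 0; 0 0 0.135 0 0; 0 0 0.147 -0.001 0; 0 0 0.147 -0.001 0; 0 0 0.147 -0.001 0"

```text
time: 15.05
eef_pos: [0.3913, 0.2102, 0.1279]
tcp_rot: [-90.2, -0.6, -4.7]
wrist_force: [0.1, 0.2, -0.6]
width: -0.0002
```

Run:
```python
import go
from h import *
s=readout.read_state(); p=infr(s["eef_pos"],FX,FY)
for a in np.arange(-.35,1.2,.1):
    C=np.array([-.095,.06])+.09*np.array([np.sin(a),np.cos(a)])+.011*np.array([-np.cos(a),np.sin(a)])
    print(round(a,2),"tcp",(C[0]-.0145).round(4),C[1].round(4),"shift",(C[0]-.0145-p[0]).round(4),(p[2]-C[1]).round(4))
go.go("f",-.2,-.003,.13,-4.8)
```

```text
-0.35 tcp -0.1507 0.1408 shift 0.0508 -0.0129
-0.25 tcp -0.1424 0.1445 shift 0.0591 -0.0166
-0.15 tcp -0.1338 0.1473 shift 0.0677 -0.0194
-0.05 tcp -0.125 0.1493 shift 0.0765 -0.0214
0.05 tcp -0.116 0.1504 shift 0.0855 -0.0225
0.15 tcp -0.1069 0.1506 shift 0.0946 -0.0227
0.25 tcp -0.0979 0.1499 shift 0.1036 -0.022
0.35 tcp -0.089 0.1483 shift 0.1125 -0.0204
0.45 tcp -0.0803 0.1458 shift 0.1212 -0.0179
0.55 tcp -0.0718 0.1425 shift 0.1297 -0.0146
0.65 tcp -0.0638 0.1383 shift 0.1377 -0.0104
0.75 tcp -0.0562 0.1334 shift 0.1453 -0.0054
0.85 tcp -0.0491 0.1277 shift 0.1523 0.0002
0.95 tcp -0.0427 0.1213 shift 0.1588 0.0066
1.05 tcp -0.0369 0.1143 shift 0.1646 0.0136
1.15 tcp -0.0318 0.1068 shift 0.1696 0.0211
target [0.3929 0.2108 0.13  ] shift [ 0.0015 -0.0021  0.0008] twist 0.07 | now [-0.2015 -0.0038  0.1279] [-90.19  -0.63  -4.73] F [ 0.1  0.2 -0.6] w -0.0002 t 15.05
```

drive_tool:
  rows: "0 0.015 -0.005 0 0; 0 0.03 -0.01 0 0; 0 0.042 -0.012 0 0; 0 0.05 -0.014 0 0; 0 0.058 -0.016 0 0; 0 0.066 -0.018 0 0; 0 0.075 -0.02 0 0; 0 0.085 -0.021 0 0; 0 0.095 -0.022 0 0; 0 0.095 -0.022 0 0"

```text
time: 15.88
eef_pos: [0.4858, 0.2023, 0.151]
tcp_rot: [-90.2, -0.6, -4.7]
wrist_force: [-1.3, -0.3, 0.5]
width: -0.0004
```

Run:
```python
import go
from h import *
go.go("f",-.0491,-.003,.1277,-4.8)
g=grab("scene"); save(g,"push.png",(230,90,400,240),4)
```

```text
target [0.5432 0.1982 0.1277] shift [0.0574 0.0238 0.0008] twist 0.06 | now [-0.1067 -0.0038  0.151 ] [-90.22  -0.55  -4.74] F [-1.3 -0.3  0.5] w -0.0004 t 15.88
```

View pics/push.png

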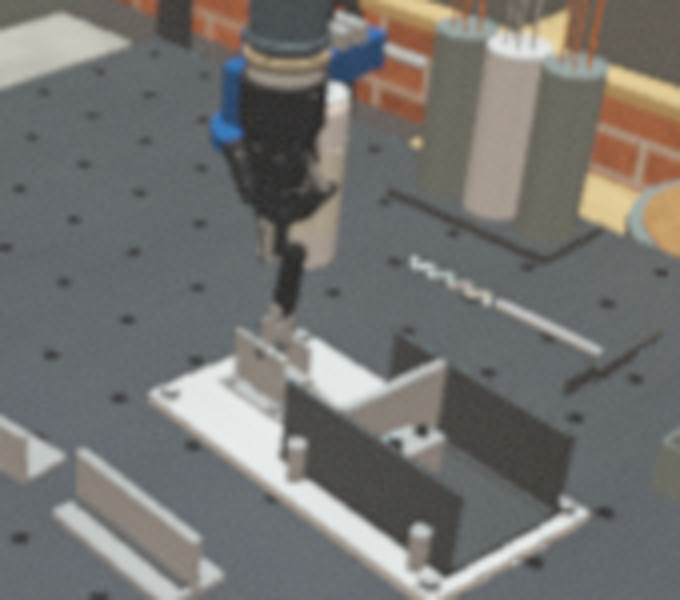

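The handle now leans forward a little ((290,270), fingertip behind it) and the rib is unmoved. Continuing the arc.

drive_tool:
  rows: "0 0.009 0.001 0 0; 0 0.018 0.003 0 0; 0 0.026 0.005 0 0; 0 0.035 0.0085 0 0; 0 0.043 0.013 0 0; 0 0.05 0.0175 0 0; 0 0.057 0.023 0 0; 0 0.064 0.03 0 0; 0 0.067 0.033 0 0; 0 0.067 0.033 0 0"

```text
time: 16.77
eef_pos: [0.5551, 0.1965, 0.1181]
tcp_rot: [-90.2, -0.8, -4.8]
wrist_force: [1.4, -0.1, 1.6]
width: -0.0002
```

drive_tool:
  rows: "0 0.002 0.003 0 0; 0 0.004 0.006 0 0; 0 0.006 0.009 0 0; 0 0.007 0.011 0 0; 0 0.007 0.011 0 0"

```text
time: 17.18
eef_pos: [0.5632, 0.1959, 0.1074]
tcp_rot: [-90.2, -0.9, -4.8]
wrist_force: [-0.5, 0.5, 5.9]
width: -0.0
```

Run:
```python
import go
from h import *
go.go("f",-.0318,-.003,.1068,-4.8)
g=grab("scene"); save(g,"push2.png",(250,130,400,250),5)
```

```text
target [0.5605 0.1968 0.1068] shift [-0.0028  0.0006  0.0006] twist 0.03 | now [-0.029  -0.0036  0.1074] [-90.16  -0.89  -4.77] F [-0.5  0.5  5.9] w -0.0 t 17.18
```

View pics/push2.png

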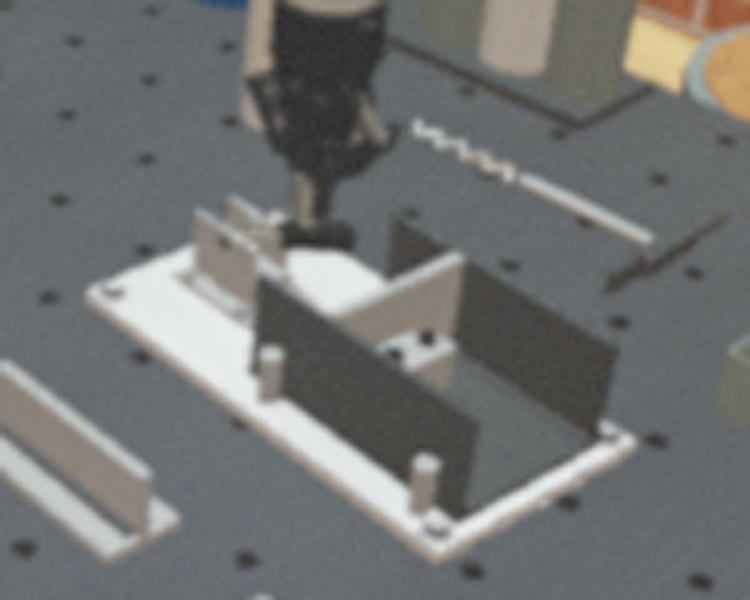

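The handle is nearly over ((320,235)) and the rib is still upright. That was picture 12, so I go on by force and depth numbers: press down until the handle's stop is felt.

drive_tool:
  rows: "0 0.001 0.001 0 0; 0 0.001 0.002 0 0; 0 0.001 0.003 0 0; 0 0.001 0.003 0 0"

```text
time: 17.57
eef_pos: [0.5641, 0.1959, 0.106]
tcp_rot: [-90.2, -0.9, -4.7]
wrist_force: [-5.9, -1.9, 13.3]
width: 0.0001
```

drive_tool:
  rows: "0 0 0.001 0 0; 0 0 0.002 0 0; 0 0 0.003 0 0; 0 0 0.003 0 0"

```text
time: 17.9
eef_pos: [0.5643, 0.1959, 0.1057]
tcp_rot: [-90.2, -1.0, -4.7]
wrist_force: [-7.3, -2.4, 19.6]
width: -0.0001
```

drive_tool:
  rows: "0 0 0.001 0 0; 0 0 0.003 0 0; 0 0 0.004 0 0; 0 0 0.004 0 0"

```text
time: 18.23
eef_pos: [0.5644, 0.1959, 0.1054]
tcp_rot: [-90.2, -1.1, -4.7]
wrist_force: [-8.5, -1.5, 26.1]
width: -0.0
```

drive_tool:
  rows: "0 0 -0.005 0 0; 0 0 -0.01 0 0; 0 -0.01 -0.03 0 0; 0 -0.02 -0.06 0 0; 0 -0.04 -0.09 0 0; 0 -0.06 -0.12 0 0; 0 -0.09 -0.15 0 0; 0 -0.12 -0.16 0 0; 0 -0.15 -0.16 0 0; 0 -0.18 -0.16 0 0"

```text
time: 19.07
eef_pos: [0.382, 0.2116, 0.2628]
tcp_rot: [-90.1, -1.3, -4.7]
wrist_force: [-0.3, -0.7, 0.6]
width: -0.0001
```

Run:
```python
import go
from h import *
go.go("f",-.0318,-.003,.1068,-4.8)
g=grab("scene");f=grab("top")
for n,G,G0 in(("sc",g,"scene0.npy"),("top",f,"top0.npy")):
    C=cloud(G); F=infr(C,FX,FY); bl=G["frame"].max(-1)<85
    k=bl&(F[...,2]>.07)&(F[...,2]<.14)&(abs(F[...,1])<.03)&(F[...,0]>-.08)&(F[...,0]<.03)
    Q=F[k]; print(n,"grip",k.sum(), Q.mean(0).round(4) if k.any() else "",Q.min(0).round(3) if k.any() else "",Q.max(0).round(3) if k.any() else "")
    if k.sum()>10:
        # middle-line direction via top envelope fit
        p=np.polyfit(Q[:,0],Q[:,2],1); print("slope z/x",p.round(3),"angle",round(np.pi/2-np.arctan(p[0])+.35,3), "exp z at mean",.06+(Q[:,0].mean()+.095)/np.tan(1.13))
    k=(F[...,2]>.094)&(F[...,2]<.106)&(abs(F[...,0]-.055)<.015)&(abs(F[...,1])<.052);T=F[k]
    print("rib top",k.sum(),T.mean(0).round(4),np.polyfit(T[:,1],T[:,0],1).round(4))
    k=(F[...,2]>.06)&(F[...,2]<.094)&(abs(F[...,0]-.058)<.012)&(F[...,1]>-.02)&(F[...,1]<.055);T=F[k]
    if k.sum()>10:
        A=np.c_[T[:,1],T[:,2]-.08,np.ones(len(T))];print("rib face",k.sum(),np.linalg.lstsq(A,T[:,0],rcond=None)[0].round(4))
    # scene change vs start
    d=np.load(G0,allow_pickle=True).item(); D=abs(G["range_z"]-d["range_z"]); m=((D>.02)&(G["range_z"]>0)&(d["range_z"]>0)).astype(np.uint8); m=cv2.morphologyEx(m,cv2.MORPH_OPEN,np.ones((3,3)))
    nn,_,st,ce=cv2.connectedComponentsWithStats(m)
    for i in range(1,nn): 
        if st[i,4]>15: u,v=ce[i].astype(int); print("chg",st[i],C[v,u].round(2))
```

```text
target [0.5605 0.1968 0.1068] shift [1.755e-01 1.599e-01 1.000e-04] twist 0.1 | now [-0.2108 -0.0032  0.2628] [-90.09  -1.28  -4.7 ] F [-0.3 -0.7  0.6] w -0.0001 t 19.07
sc grip 65 [-0.0133 -0.0077  0.1051] [-0.046 -0.015  0.089] [0.011 0.004 0.117]
slope z/x [0.343 0.11 ] angle 1.59 exp z at mean 0.09852645427128769
rib top 68 [0.0556 0.0017 0.0986] [-0.0032  0.0556]
rib face 119 [-0.0121 -0.0545  0.0578]
chg [  155     0   179   116 10318] [-0.72  0.99  0.19]
chg [142  87  20  32 437] [ 0.03 -0.11  0.29]
chg [164  90  25  30 575] [ 0.06 -0.02  0.27]
chg [293 146   8  25 143] [0.32 0.38 0.  ]
chg [300 174  21   7 117] [0.56 0.19 0.1 ]
chg [317 182  23  17 221] [0.65 0.19 0.08]
chg [167 249  44  26 952] [ 0.56 -0.32  0.02]
top grip 53 [-0.0225  0.      0.1064] [-0.056 -0.007  0.087] [0.005 0.009 0.122]
slope z/x [0.364 0.115] angle 1.572 exp z at mean 0.09417910948122975
rib top 52 [0.0564 0.0015 0.099 ] [-0.004   0.0564]
rib face 46 [-0.0045  0.0636  0.0538]
chg [186 146  30   8 162] [0.65 0.19 0.09]
chg [320 155  26  21 172] [ 0.61 -0.34  0.01]
chg [194 158   7  20 111] [0.57 0.2  0.11]
chg [   20   179   232   205 22793] [0.09 0.19 0.9 ]
chg [236 288  33  20 409] [ 0.07 -0.02  0.03]
chg [260 308  19  29 360] [ 0.01 -0.08  0.33]
```

```bash
python3 -c "
from bench import manip;print(manip.close_job())"
```

```text
the job is handed in; nothing more can be done
None
```

The job is handed in at about 19 s of the 54 s allowed. By my last checks, the 120 x 80 mm rib is clamped upright against the stop; no verdict was reported.

**What I did:** I found rib_b at the rack's +90 mm place. I straddled it, pushed it upright about its foot, gripped it and lowered it into the channel without any side contact. After release I saw it standing free with the clamp open. I then pushed the handle over with shut fingers until it hit its stop: 26 N, with the tool no longer moving. Last, I backed clear (wrist force about zero).

**Last checks:**
- **Rib position:** the rib's top is at fixture x of about 56 mm and z of about 99 mm. It is square within about 0.004 rad. It stood at about 50 mm before clamping, so the clamp did push it to the stop.
- **Handle:** the grip's end is at x 11 mm in one view, where a fully locked handle should put it. The other view read 5 mm.
- **Rest of the scene:** comparing depth images, only rib_b's old and new places, the handle and the arm have changed.

**Disagreements and gaps:**
- The handle angle fitted from depth read about 1.58 rad, above its 1.48 rad limit. I put that down to bias, as the camera sees only the grip's upper side.
- The two cameras' fits of the rib's face tilt disagreed (-0.05 and +0.06 rad). I could not settle uprightness that way and rely on the earlier pictures and the clamp pressing the rib to the stop.
- The cameras' fixture x differed by up to 2 mm.
- All 12 picture views were used before the last press, so the final state was checked by numbers only.

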